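Clamp a block in the bench jig with the swing strap and cam lever

TASK

Clamp the wooden block in the plywood jig: with a finger, push the blue clamp strap round until its rubber foot stands over the middle of the block, then push the lever with the red knob all the way down so that the foot presses on the block. Only push: pick nothing up, keep the lever up until the strap is over the block, leave the block where it sits in its trough and leave the things standing round the jig alone.

Things in the scene. Friction and masses are not known exactly. Their poses are not given: they have to be found in the camera images.
- post_axis (a point): axis of the clamp's steel post at mid-thickness of the strap, 64 mm above the worktop. Its x points level from block to post, along the long side of the jig (plywood board 250 x 200 x 18 mm, fixed); z up. The block's trough (two fences 140 mm long, 12 mm high, on the board) runs along y, its middle line 105 mm from the post towards -x. The post's bolt ends 18 mm above the strap's middle
- strap (a joint): blue strap 26 mm wide, 8 mm thick, turning level about the post; rounded end 171 mm from the post. 0 = swung aside to post_axis' -y, grows clockwise from above towards the block, range 0 to 1.9 rad; at s it points along (-cos(1.4-s), -sin(1.4-s)) of post_axis' x, y, so 1.4 lies square across the trough. No stop at the block. Stays where left; about 1 N at its end moves it
- strap_end (a point): point on the strap's middle line 150 mm from the post axis, at mid-thickness (64 mm above the worktop); a good place to push against the strap's side edge, 13 mm to either side. Only the board (to 18 mm), fences (30 mm) and block (43 mm above the worktop) lie below
- lever (a joint): cam lever on the strap, a thin steel rod with a red ball, turning in the upright plane along the strap. 0 = up (60 degrees above level, leaning to the post), 1.05 rad = fully down, level (hard stop). Stays where left; 2 to 4 N at the knob move it. Its pin is on the strap's middle line, 105 mm from the post axis, 84 mm above the worktop. Pushing it down lowers the foot 6 mm per rad
- lever_knob (a point): centre of the red ball, 20 mm across, at the lever's end, 70 mm from the lever's pin
- foot_tip (a point): centre of the underside of the black rubber foot, 20 mm across, under the strap 105 mm from the post axis; 2 to 4 mm above the level of the block's top while the lever is up
- foot: the rubber foot itself, sprung, with its origin at the centre of its underside
- block: loose light wooden block 50 x 75 x 25 mm (its x, y, z), lying on the jig's board between the two fences, its long side along the trough and its middle anywhere within about 12 mm of the trough's middle; origin at the centre of its underside, 18 mm above the worktop
- block_mid (a point): centre of the block, half-way up
- jar: bystander: clear jar with a red lid, 69 mm wide, 99 mm high, beside the jig; origin under its centre
- pad: bystander: grey sanding pad 45 x 70 x 26 mm beside the jig; origin under its centre
- tin: bystander: round tin 70 mm across, 28 mm high, behind the post; origin under its centre
Things that resemble listed ones, but are neither listed nor needed, are in the scene too. What is shaped like the block but pink or purple is not meant.

How it is judged (in metres and radians):
On the way, in this order (a step that is already met when the one before it is completed fails the run):
1. the strap's foot is over the middle of the block (within 14 mm, seen from above) with the lever still up (horizontal distance between foot_tip and block_mid below 0.014 m and value of joint lever below 0.5 rad), for 0.2 s.
2. the lever is pushed down (past 0.93 of 1.05 rad) (value of joint lever above 0.93 rad), for 0.2 s.
At the end, for the whole second after the job is handed in: The lever is down (past 0.93 of 1.05 rad), the foot is within 14 mm of the block's middle seen from above and presses on the block with more than 3 N; the block is within 8 mm, and jar, pad and tin within 15 mm, of where they were (value of joint lever above 0.93 rad and horizontal distance between foot_tip and block_mid below 0.014 m and contact force between foot and block above 3 N and distance of block from where it was at the start of the episode below 0.008 m and distance of each of jar, pad, tin from where it was at the start of the episode below 0.015 m); the robot touches nothing.
It fails at once if the lever is pushed down (past 0.7 rad) while the foot is not over the block's middle (more than 20 mm off) (value of joint lever above 0.7 rad and horizontal distance between foot_tip and block_mid above 0.02 m).
It fails at once if the block is lifted or shoved out of place (12 mm) (distance of block from where it was at the start of the episode above 0.012 m).
It fails at once if the jar, pad or tin is lifted or displaced (20 mm) (distance of any of jar, pad, tin from where it was at the start of the episode above 0.02 m).
It also fails if it takes over 54 s, if anything falls off the work surface, if the arm or the gripper's body presses on something with over 40 N, if the wrist force passes 120 N, or if a joint passes its speed limit or range.

ROBOT

A 6-joint arm with a two-finger parallel gripper is mounted at the origin on a cart in front of the work surface, level with it; the furniture and walls round the work are solid. World frame = base frame: x ahead of the robot, y to its left, z up, the work surface at z = 0. Lengths are in mm, angles in rad, forces in N, time in s.
With the tool pointing down it reaches from about 350 to 875 mm from the base axis. Payload 4.2 kg.
Tool frame: the origin (TCP) lies on the mounting face of the last link; the fingertips stand 173 mm ahead of it and the grasp point (between the pads) lies 155 mm ahead of it; z points along the fingers, y is the direction in which the jaws open and shut (so a half turn about z gives the same grasp; the last joint's range is limited). The gripper opens to 85 mm and grips with 20 to 120 N. Pads are 22 mm wide; open, the fingers measure 114 mm over their backs; the gripper's body (76 mm by 85 mm) begins 54 mm behind the grasp point. The pads swing forward as they close: fully open they stand 13 mm farther back than shut.
Start: joints at [0.259, 0.385, 0.008, 0, -1.194, -0.259], TCP at [624.98, 0.025, 404.712] pointing down, gripper open.
Joint ranges: [-3.14, 3.14], [-1.21, 2.06], [-1.07, 1.41], [-3.16, 2.05], [-2.99, -0.16], [-3.1, 3.1]. Speed limits (rad/s): [2.79, 2.79, 3.14, 3.14, 3.14, 3.14].

INTERFACE

Orientations are given as a unit quaternion [x, y, z, w].
In Python, from bench import arm gives the robot as it stands. The module is installed in compiled form; this text tells all that it offers.
- The arm moves only by the tool play_rows, never from a script. Its argument "moves" is a list of rows, each a list of 3 entries, a list of its own where there are three numbers: the shift along the world's x, y, z in units of 30 cm (1.0 is 30 cm), then the turn about the world's z in units of 30 degrees (1.0 is 30 degrees), then the gripper's target within -1 to 1 (shut at 1, half-way at 0, fully open at -1). In form: [[[x, y, z], turn, jaw], ...]. A call has 1 to 12 rows; each row is the pose to reach, as a shift and turn from the pose measured when the call began; what a row does not reach only later rows make up. A row lasts 1/8 s, in which the tool goes at most 62.5 mm and 10.7 degrees, less where a joint would pass 70% of its speed; a pose out of reach is approached as far as the arm can. A call with a number of a shift or a turn outside -1 to 1 is refused whole. A call with a gripper value outside its range is refused whole. The fingers move at their own pace and stop on an object; the grip force is fixed at half the most. Time passes only in rows, so rows that repeat a pose let the fingers close. It gives the time, the measured TCP pose, the force and the opening at its end, in the units of the state.
- arm.read_state(): the state, without advancing time (a new reading comes with each control period).
- arm.get_image(name): name is "scene" or "side" or "wrist"; returns a dict with "pixels" (384x512x3 uint8, red, green, blue), "vfov" (degrees; the focal length in pixels is half the picture's height over the tangent of half this angle, whatever the lens; pixels are square), "cx", "cy" (the principal point, pixels), "dist" ([k1, k2, p1, p2, k3] as OpenCV has them; the pictures are not rectified), "xyz" and "rotation" of the camera in the world. Camera axes: x right, y up, looking along -z (the intrinsics and any distortion apply to the point x, -y, -z); pixel columns grow to the right and rows downward; lengths in mm; the calibration is good to about 2 mm. A picture is of the moment at which its call begins. There is no depth.
- arm.job_done(): hands the job in, once; it reports no verdict.
Trained networks look in a picture, given as the dict that the camera call returned (one of the last four; its "shot" number tells which), for a name from the list of things; names that differ only in an ending like _2 or _b are one class to them, and where a whole thing is asked for, a point or a joint stands for the part that bears it (a point fixed in the world has none). Each returns a list of dicts, best first, with "conf" (0 to 1); they miss things now and then, are a little off and sometimes report something else, mostly with a low value. They report only what shows in the picture. A call takes as long as a camera call. They do not tell look-alikes from the thing itself.
- arm.look_for(name, picture): "centre" ([x, y, z] in mm, in world coordinates, good to about 4 mm: the middle of the surface that is visible of it).
The state is a dict: "clock": time; "joints": joint angles; "joint_vel": joint speeds; "joint_efforts": joint torques, N m; "position": TCP position; "ee_rot": TCP orientation; "contact_force": force on the tool from outside, world axes, zero at the start; "wrist_torque": the same for the moment, N m; "gripper_width": finger opening in mm.
Only numpy, scipy, OpenCV 4.12 (cv2) and the standard library are available. Lean on these libraries where they do the work, as an engineer would, in place of code of your own. Each camera call takes 0.05 s, during which the arm holds its last target.

## Working session

There is one attempt and no reset: what is moved stays moved. The work goes in short steps, Python scripts to look and compute and a tool call to move; the robot and the scene stay as the last step left them, time stands still between calls to the robot, and variables do not carry over. Pictures are saved under pics/ and viewed, and the job is handed in when it is done.

Besides the shell and the picture viewer there is one more tool, called after "Emit:" as name(argument=value, ...), one argument or row to a line, values as JSON. play_rows: Moves the arm, as the interface text tells. Shifts and turns lie within -1 to 1; 1 stands for 30 cm of shift or 30 degrees of turn. Its arguments: {"type":"object","properties":{"moves":{"type":"array"}},"required":["moves"]}

```bash
mkdir -p pics
cat > h.py <<'E'
import numpy as np, cv2
from bench import arm
def K(p):
    f=384/2/np.tan(np.radians(p["vfov"])/2)
    return np.array([[f,0,p["cx"]],[0,f,p["cy"]],[0,0,1.]])
def R(p):
    r=np.array(p["rotation"],float)
    if r.size==4:
        from scipy.spatial.transform import Rotation
        return Rotation.from_quat(r).as_matrix()
    return r.reshape(3,3)
def ray(p,u,v):
    n=cv2.undistortPoints(np.array([[[u,v]]],float),K(p),np.array(p["dist"],float))[0,0]
    return R(p)@np.array([n[0],-n[1],-1.])
def at_z(p,u,v,z):
    d=ray(p,u,v);o=np.array(p["xyz"]);return o+d*(z-o[2])/d[2]
def proj(p,X):
    c=(np.atleast_2d(X)-np.array(p["xyz"]))@R(p)
    c=c*np.array([1,-1,-1.])
    return cv2.projectPoints(c.reshape(-1,1,3),np.zeros(3),np.zeros(3),K(p),np.array(p["dist"],float))[0][:,0]
def save(p,n,pts=None,s=1.5):
    im=cv2.resize(p["pixels"][:,:,::-1],None,fx=s,fy=s,interpolation=cv2.INTER_CUBIC)
    if pts is not None:
        for q in pts: cv2.circle(im,(int(q[0]*s),int(q[1]*s)),3,(0,255,0),1)
    cv2.imwrite("pics/"+n+".png",im)
E
python3 - <<'E'
from h import *
s=arm.read_state();print(s)
for n in ["scene","side","wrist"]:
    p=arm.get_image(n);save(p,n+"0");print(n,p["xyz"],p["rotation"],p["vfov"],p["dist"],p["shot"])
    for t in ["post_axis","strap","strap_end","lever","lever_knob","foot_tip","block","block_mid","jar","pad","tin"]:
        try: r=arm.look_for(t,p)
        except Exception as e: r=e
        print(t,[(np.round(x["centre"],0).tolist(),round(x["conf"],2)) for x in r] if isinstance(r,list) else r)
E
```

```text
{'clock': 0.0, 'joints': array([ 2.58651455e-01,  3.85557262e-01,  6.60767029e-03, -4.86707080e-04,
       -1.19398639e+00, -2.58592445e-01]), 'joint_vel': array([ 0.00315481, -0.00074094, -0.0008543 , -0.00111409, -0.00032616,
       -0.00132513]), 'joint_efforts': array([-9.55001960e-04, -3.92286408e+01,  1.88399577e+01,  4.18616563e+00,
       -4.72148502e-03,  8.27910434e-07]), 'position': array([6.24791581e+02, 6.58395971e-02, 4.03615456e+02]), 'ee_rot': array([-0.70706373,  0.70714898,  0.00073338, -0.00081108]), 'contact_force': array([-0.8477828 ,  0.16786013, -0.76503023]), 'wrist_torque': array([0.03200601, 0.01168004, 0.03428236]), 'gripper_width': 85.16141630670168}
scene [ 21.25327183 607.94713356 847.96023457] [-0.16463582  0.3316938   0.82275087 -0.43122531] 45.08384053803878 [-0.09668985  0.          0.          0.          0.        ] 1
post_axis [([622.0, 398.0, 26.0], 0.55)]
strap [([621.0, 148.0, 68.0], 0.61)]
strap_end [([616.0, 151.0, 68.0], 0.59)]
lever [([620.0, 155.0, 119.0], 0.61)]
lever_knob [([526.0, 391.0, 97.0], 0.73), ([620.0, 152.0, 119.0], 0.5)]
foot_
[... 1301 characters left out ...]
43431467] [ 1.67727516e-04 -1.41643647e-01  9.89917448e-01  7.03810393e-04] 70.29129370539094 [-0.06704819  0.          0.          0.          0.        ] 3
post_axis [([600.0, 159.0, 18.0], 0.98)]
strap [([617.0, 116.0, 69.0], 0.82)]
strap_end [([616.0, 115.0, 63.0], 0.62)]
lever [([614.0, 131.0, 97.0], 0.73)]
lever_knob [([617.0, 132.0, 100.0], 0.65)]
foot_tip []
block [([538.0, 209.0, 45.0], 0.88), ([721.0, 36.0, 26.0], 0.82), ([483.0, 10.0, 29.0], 0.71), ([605.0, -14.0, 27.0], 0.59)]
block_mid [([484.0, 8.0, 26.0], 0.86), ([605.0, -15.0, 25.0], 0.85), ([718.0, 34.0, 28.0], 0.78), ([537.0, 211.0, 43.0], 0.68)]
jar []
pad []
tin [([731.0, 222.0, 24.0], 0.93), ([539.0, 206.0, 42.0], 0.57)]
```

View pics/scene0.png

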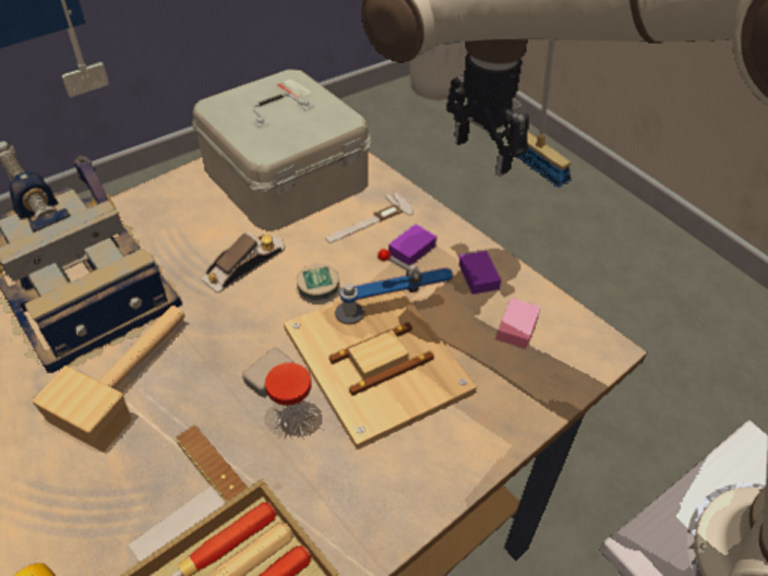

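View pics/side0.png

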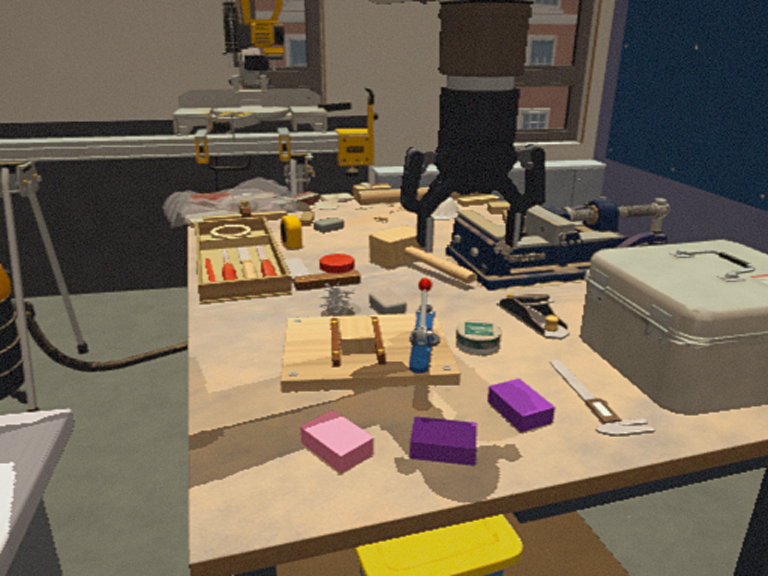

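View pics/wrist0.png

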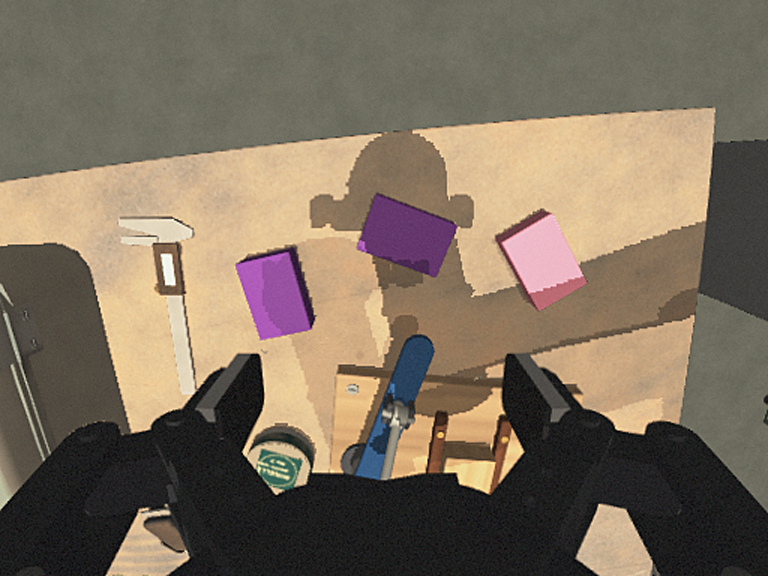

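The scene picture shows the jig (board corners about (286,325), (362,440), (474,388) in the 1.5x picture). The block lies in its trough at (378,353), and the strap points towards the robot's right with its post at (348,300). The wrist and side views agree. I'll zoom in to measure the board.

Run:
```python
from h import *
import pickle
D={}
for n,(x0,y0,x1,y1) in {"scene":(180,165,330,300),"side":(180,180,315,262)}.items():
    p=arm.get_image(n);D[n]=p
    c=p["pixels"][y0:y1,x0:x1,::-1];cv2.imwrite(f"pics/{n}_z.png",cv2.resize(c,None,fx=5,fy=5,interpolation=cv2.INTER_CUBIC))
pickle.dump(D,open("d.pkl","wb"))
```

```text
(no output)
```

View pics/scene_z.png

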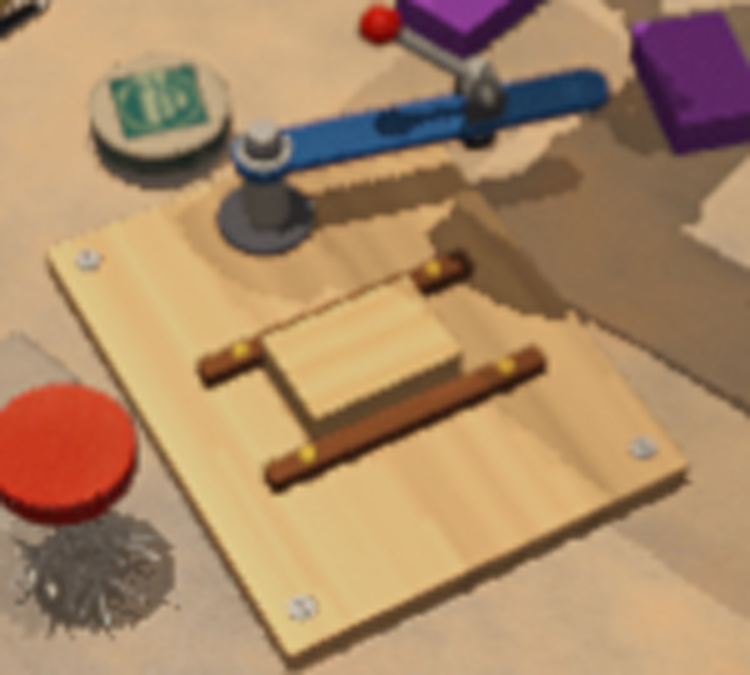

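View pics/side_z.png

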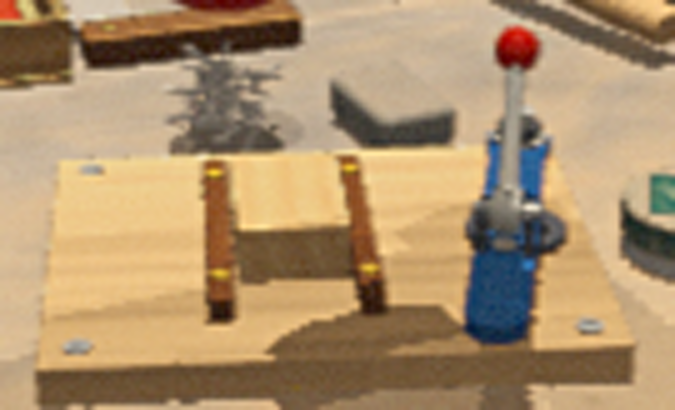

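```bash
cat > m.py <<'E'
from h import *
import pickle
D=pickle.load(open("d.pkl","rb"))
S=D["scene"];T=D["side"]
def s(x,y,z): return at_z(S,180+x/5-.4,165+y/5-.4,z)[:2]
def t(x,y,z): return at_z(T,180+x/5-.4,180+y/5-.4,z)[:2]
r=lambda a:np.round(a,1).tolist()
print("board scene",[r(s(*c,18)) for c in [(50,248),(290,657),(687,468)]])
print("board side",[r(t(*c,18)) for c in [(62,160),(38,372),(632,345),(550,148)]])
print("block scene",[r(s(*c,43)) for c in [(262,345),(400,278),(462,355),(315,418)]])
print("block side",[r(t(*c,43)) for c in [(237,160),(340,153),(352,222),(235,230)]])
print("fence brass",[r(s(*c,30)) for c in [(241,350),(432,269),(308,454),(507,366)]],[r(t(*c,30)) for c in [(215,173),(220,273),(349,169),(369,269)]])
print("bolt top",r(s(264,132,82)),"strap tip",r(s(606,88,68)),"side tip",r(t(495,332,66)), "tophead", r(s(264,150,72)))
print("knob", r(s(379,24,145)),r(t(517,47,145)))
E
python3 m.py
```

```text
board scene [[688.5, 319.9], [440.6, 347.6], [420.9, 152.6]]
board side [[443.7, 343.8], [423.2, 143.8], [667.9, 120.5], [688.3, 313.5]]
block scene [[566.4, 278.9], [563.5, 206.3], [512.0, 209.2], [520.0, 281.8]]
block side [[523.3, 275.9], [572.5, 274.7], [564.7, 203.6], [512.8, 205.4]]
fence brass [[578.1, 282.9], [568.4, 184.4], [513.8, 289.8], [503.5, 189.9]] [[514.4, 290.5], [504.1, 191.4], [578.5, 283.3], [568.4, 183.3]]
bolt top [643.2, 227.0] strap tip [587.5, 70.0] side tip [592.1, 62.0] tophead [641.8, 228.2]
knob [618.7, 181.0] [621.1, 147.5]
```

Emit:
play_rows(
  moves=[
    [[0.04,0.1,-0.05],0,1],
    [[0.08,0.22,-0.1],0,1],
    [[0.08,0.22,-0.1],0,1],
    [[0.08,0.22,-0.1],0,1],
    [[0.08,0.22,-0.1],0,1],
    [[0.08,0.22,-0.2],0,1],
    [[0.08,0.22,-0.3],0,1],
    [[0.08,0.22,-0.4],0,1],
    [[0.08,0.22,-0.4],0,1],
  ],
)

```text
clock: 3.02
position: [648.2, 65.0, 282.8]
ee_rot: [-0.707, 0.708, 0.001, -0.002]
contact_force: [0.6, -0.3, 0.3]
gripper_width: 0.3
```

Run:
```python
from h import *
s=arm.read_state();print(s["clock"],s["position"],s["ee_rot"],s["contact_force"],s["gripper_width"])
for n in ["side","wrist"]:
    p=arm.get_image(n);save(p,n+"1")
    if n=="side":
        tcp=s["position"]; print(proj(p,[tcp-[0,0,173],tcp-[0,0,186]])*1.5)
```

```text
3.025 [648.21356146  65.03657686 282.7837436 ] [-0.70662938  0.70757949  0.00123008 -0.00216288] [ 0.57265308 -0.32278762  0.26751351] 0.32561889517315873
[[462.12137198 332.89388717]
 [461.51311876 342.18540245]]
```

View pics/side1.png

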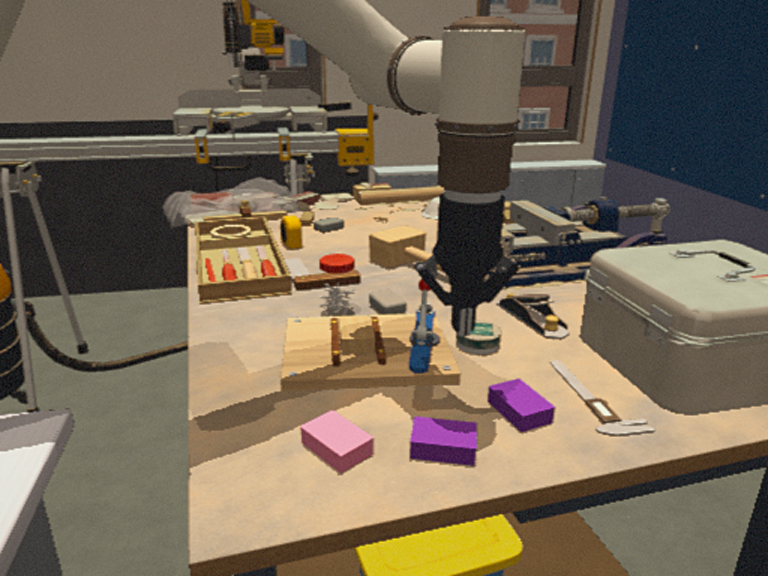

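View pics/wrist1.png

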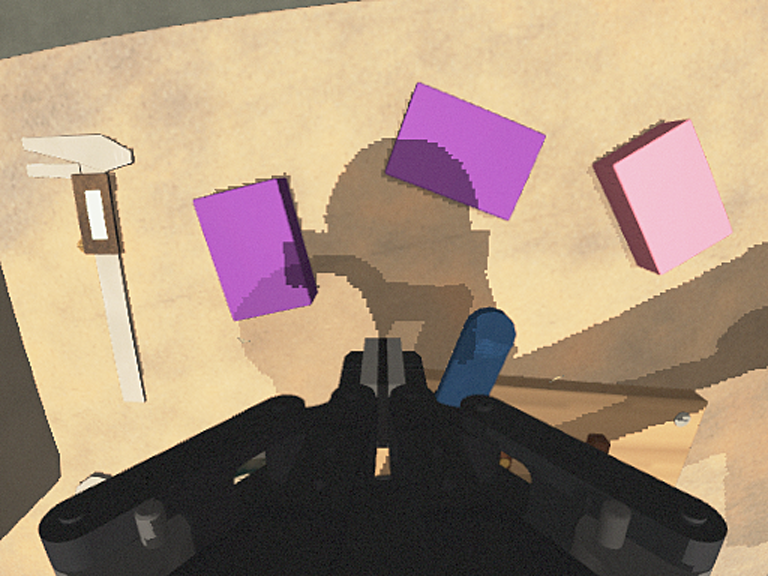

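The fingertip sits at about (462,333), which fits 173 mm with the fingers shut. The block is hard to make out between the fences, so I'll zoom in.

Run:
```python
from h import *
L=[]
for n,(x0,y0,x1,y1) in {"scene":(180,165,330,300),"side":(180,180,340,262)}.items():
    p=arm.get_image(n)
    c=p["pixels"][y0:y1,x0:x1,::-1];cv2.imwrite(f"pics/{n}_z1.png",cv2.resize(c,None,fx=4,fy=4,interpolation=cv2.INTER_CUBIC))
    print([(np.round(x["centre"],0).tolist(),round(x["conf"],2)) for x in arm.look_for("block",p)])
```

```text
[([713.0, 50.0, 24.0], 0.88), ([535.0, 238.0, 45.0], 0.76), ([597.0, -7.0, 25.0], 0.6), ([477.0, 19.0, 25.0], 0.6), ([619.0, 395.0, 29.0], 0.38)]
[([481.0, -2.0, 24.0], 0.92), ([606.0, -23.0, 24.0], 0.83), ([719.0, 24.0, 26.0], 0.82), ([538.0, 212.0, 44.0], 0.74)]
```

View pics/scene_z1.png

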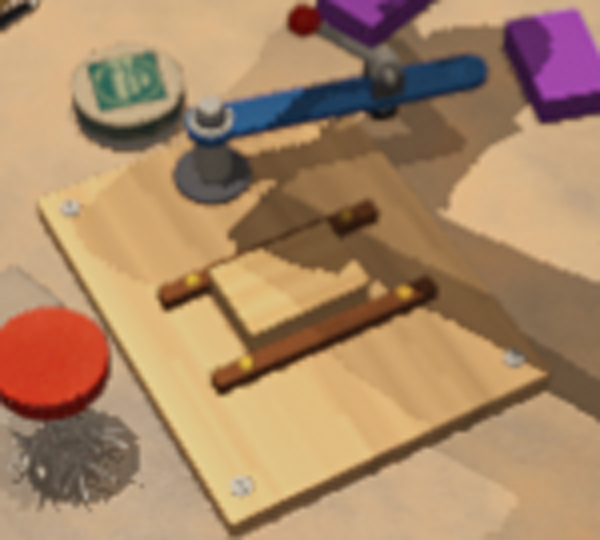

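View pics/side_z1.png

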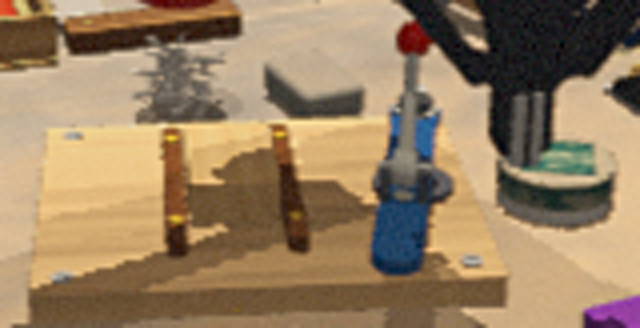

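The block is there, only shaded by the arm. Next I'll compute the push path.

```bash
cat > path.py <<'E'
from h import *
P=np.array([644.5,226.6]);th=-0.101
ex=np.array([np.cos(th),np.sin(th)]);ey=np.array([-np.sin(th),np.cos(th)])
def C(s,r=153,gap=0,hx=14.5,hy=11):
    a=1.4-s
    d=-np.cos(a)*ex-np.sin(a)*ey; n=np.sin(a)*ex-np.cos(a)*ey
    c=P+r*d+n*(13+gap+hx*abs(n[0])+hy*abs(n[1]))
    k=c-np.sign(n)*[hx,hy]
    return c,(k-P)@d
if __name__=="__main__":
    p=arm.read_state()["position"]
    for s in np.arange(0,1.5,.1):
        c,rk=C(s);print(round(s,2),np.round(c,0),round(rk),np.round((c-p[:2])/300,3))
    print(C(1.3),C(1.45),p,(226-p[2])/300)
E
python3 path.py
```

```text
0.0 [632.  71.] 146 [-0.057  0.017]
0.1 [617.  73.] 148 [-0.107  0.023]
0.2 [603.  76.] 150 [-0.156  0.034]
0.3 [588.  81.] 152 [-0.205  0.05 ]
0.4 [574.  87.] 153 [-0.252  0.071]
0.5 [560.  95.] 155 [-0.298  0.098]
0.6 [547. 105.] 157 [-0.341  0.129]
0.7 [535. 115.] 159 [-0.38   0.165]
0.8 [524. 127.] 160 [-0.417  0.205]
0.9 [515. 141.] 162 [-0.449  0.249]
1.0 [506. 155.] 164 [-0.476  0.297]
1.1 [500. 170.] 165 [-0.498  0.347]
1.2 [495. 186.] 166 [-0.515  0.401]
1.3 [491. 203.] 139 [-0.526  0.456]
1.4 [490. 217.] 140 [-0.532  0.503]
(array([491.47606201, 202.73851748]), np.float64(138.51100724816607)) (array([489.32144005, 223.85577085]), np.float64(140.31968850642133)) [649.3255414   65.99308726 286.51219131] -0.20170730438178736
```

Emit:
play_rows(
  moves=[
    [[0,0.01,-0.1],0,1],
    [[0,0.01,-0.2],0,1],
    [[-0.03,0.015,-0.2],0,1],
    [[-0.06,0.02,-0.2],0,1],
    [[-0.09,0.025,-0.2],0,1],
    [[-0.12,0.03,-0.2],0,1],
    [[-0.15,0.035,-0.2],0,1],
    [[-0.18,0.045,-0.2],0,1],
    [[-0.205,0.055,-0.2],0,1],
    [[-0.205,0.055,-0.2],0,1],
  ],
)

```text
clock: 4.58
position: [587.0, 82.6, 226.3]
ee_rot: [0.707, -0.707, 0.0, -0.001]
contact_force: [-0.2, 0.1, -0.8]
gripper_width: 0.4
```

```bash
sed -i 's/r=153/r=149/' path.py; python3 path.py
python3 - <<'E'
from h import *
s=arm.read_state();print(s["clock"],s["position"],s["contact_force"])
for n in ["side","scene"]:
    p=arm.get_image(n);save(p,n+"2")
E
```

```text
0.0 [633.  75.] 142 [ 0.154 -0.025]
0.1 [619.  77.] 144 [ 0.106 -0.02 ]
0.2 [604.  80.] 146 [ 0.058 -0.009]
0.3 [590.  84.] 148 [0.01  0.006]
0.4 [576.  91.] 149 [-0.036  0.026]
0.5 [563.  98.] 151 [-0.08   0.052]
0.6 [550. 107.] 153 [-0.123  0.082]
0.7 [539. 118.] 155 [-0.162  0.117]
0.8 [528. 129.] 156 [-0.197  0.156]
0.9 [518. 142.] 158 [-0.229  0.199]
1.0 [510. 156.] 160 [-0.256  0.245]
1.1 [504. 171.] 161 [-0.278  0.295]
1.2 [499. 187.] 162 [-0.294  0.347]
1.3 [495. 203.] 135 [-0.305  0.4  ]
1.4 [494. 216.] 136 [-0.311  0.446]
(array([495.47606001, 202.73451748]), np.float64(134.5110072481661)) (array([493.27592463, 223.25406354]), np.float64(136.31968850642133)) [586.98516321  82.64715883 226.3072346 ] -0.0010241153170906614
4.575 [586.98516321  82.64715883 226.3072346 ] [-0.16075452  0.12470221 -0.7843494 ]
```

View pics/side2.png

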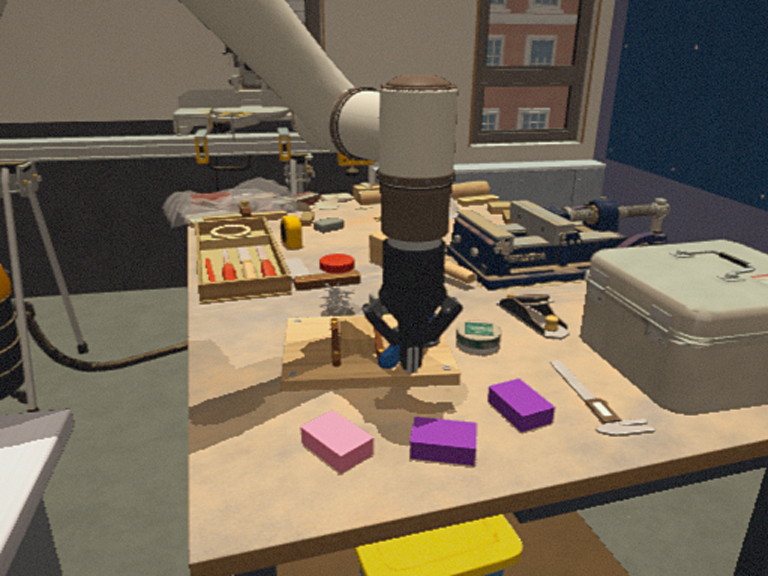

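View pics/scene2.png

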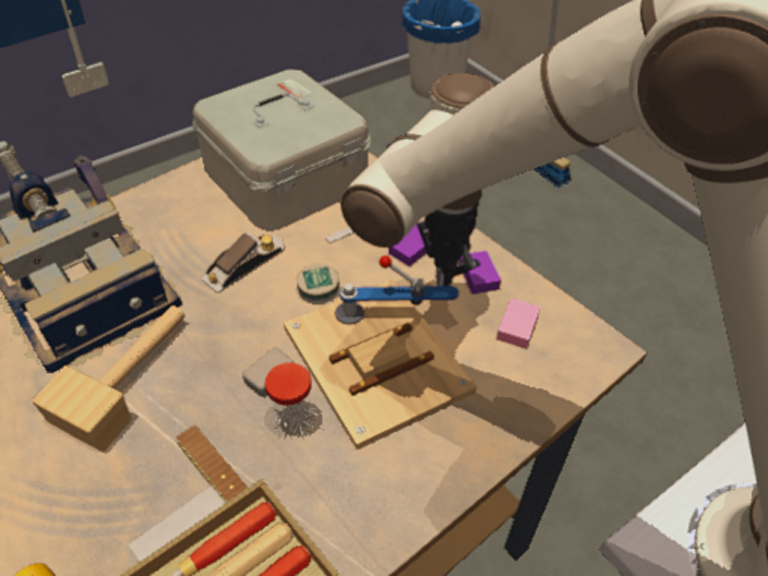

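The strap is following the finger: its tip has moved to (455,293) in the scene view, and the knob is still up at (385,262). I'll continue.

Emit:
play_rows(
  moves=[
    [[-0.035,0.026,0],0,1],
    [[-0.06,0.04,0],0,1],
    [[-0.08,0.052,0],0,1],
    [[-0.123,0.082,0],0,1],
    [[-0.143,0.1,0],0,1],
    [[-0.162,0.117,0],0,1],
    [[-0.197,0.156,0],0,1],
    [[-0.213,0.177,0],0,1],
    [[-0.229,0.199,0],0,1],
    [[-0.256,0.245,0],0,1],
    [[-0.278,0.295,0],0,1],
    [[-0.278,0.295,0],0,1],
  ],
)

```text
clock: 6.18
position: [503.5, 172.2, 226.2]
ee_rot: [0.708, -0.706, 0.0, -0.001]
contact_force: [-0.6, -0.2, 0.5]
gripper_width: 0.0
```

```bash
python3 path.py
python3 - <<'E'
from h import *
s=arm.read_state();print(s["clock"],s["position"],s["contact_force"])
for n in ["side","scene"]:
    p=arm.get_image(n);save(p,n+"3")
E
```

```text
0.0 [633.  75.] 142 [ 0.433 -0.324]
0.1 [619.  77.] 144 [ 0.384 -0.318]
0.2 [604.  80.] 146 [ 0.336 -0.308]
0.3 [590.  84.] 148 [ 0.288 -0.293]
0.4 [576.  91.] 149 [ 0.242 -0.272]
0.5 [563.  98.] 151 [ 0.198 -0.247]
0.6 [550. 107.] 153 [ 0.156 -0.217]
0.7 [539. 118.] 155 [ 0.117 -0.182]
0.8 [528. 129.] 156 [ 0.081 -0.143]
0.9 [518. 142.] 158 [ 0.05 -0.1 ]
1.0 [510. 156.] 160 [ 0.023 -0.054]
1.1 [504. 171.] 161 [ 0.001 -0.004]
1.2 [499. 187.] 162 [-0.016  0.048]
1.3 [495. 203.] 135 [-0.027  0.102]
1.4 [494. 216.] 136 [-0.033  0.147]
(array([495.47606001, 202.73451748]), np.float64(134.5110072481661)) (array([493.27592463, 223.25406354]), np.float64(136.31968850642133)) [503.51981184 172.23474085 226.16552416] -0.0005517471919142735
6.175 [503.51981184 172.23474085 226.16552416] [-0.55602683 -0.1702653   0.48848989]
```

View pics/side3.png

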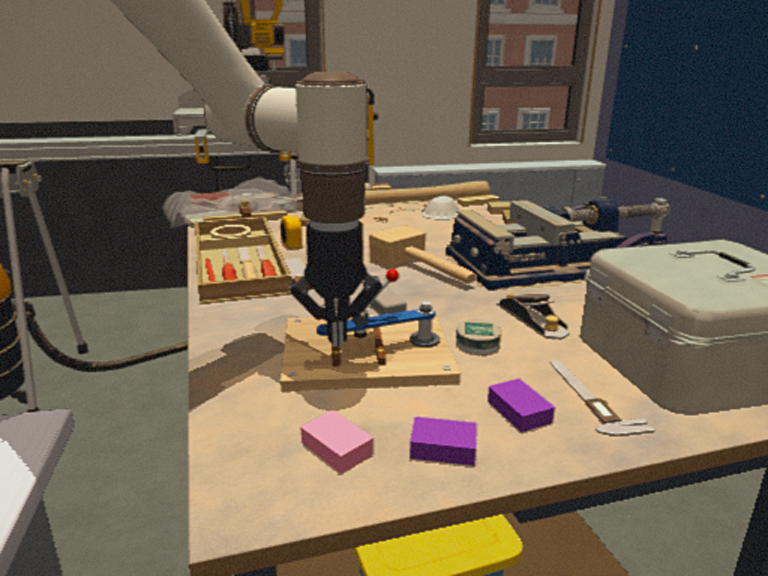

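View pics/scene3.png

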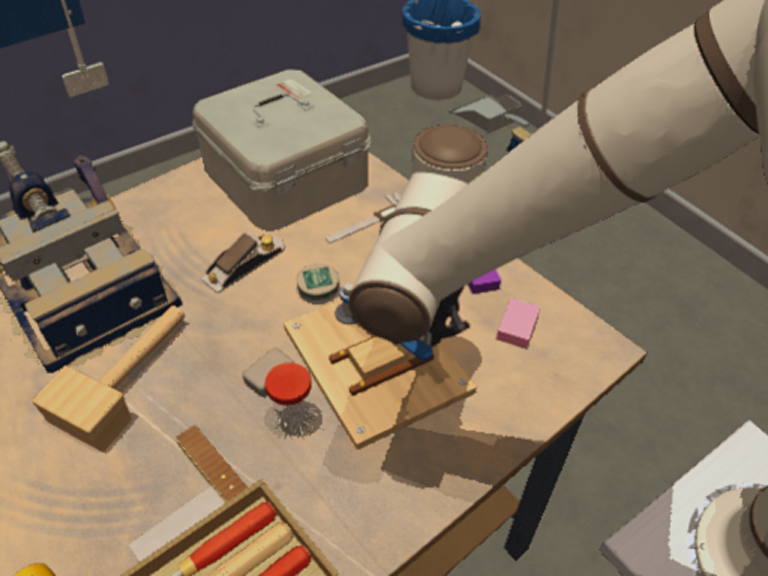

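Emit:
play_rows(
  moves=[
    [[-0.02,0.025,0],0,1],
    [[-0.04,0.05,0],0,1],
    [[-0.05,0.075,0],0,1],
    [[-0.056,0.1,0],0,1],
    [[-0.06,0.125,0],0,1],
    [[-0.062,0.145,0],0,1],
    [[-0.062,0.155,0],0,1],
    [[-0.062,0.155,0],0,1],
  ],
)

```text
clock: 7.28
position: [485.3, 218.1, 226.1]
ee_rot: [0.707, -0.707, 0.0, -0.001]
contact_force: [-0.8, -0.4, -0.1]
gripper_width: 0.3
```

Run:
```python
from h import *
s=arm.read_state();print(s["clock"],s["position"],s["contact_force"])
for n,(x0,y0,x1,y1) in {"scene":(180,165,330,300),"side":(170,160,320,262)}.items():
    p=arm.get_image(n)
    c=p["pixels"][y0:y1,x0:x1,::-1];cv2.imwrite(f"pics/{n}_z4.png",cv2.resize(c,None,fx=5,fy=5,interpolation=cv2.INTER_CUBIC))
```

```text
7.275 [485.25860384 218.12934807 226.05396156] [-0.81765833 -0.38771395 -0.08481784]
```

View pics/side_z4.png

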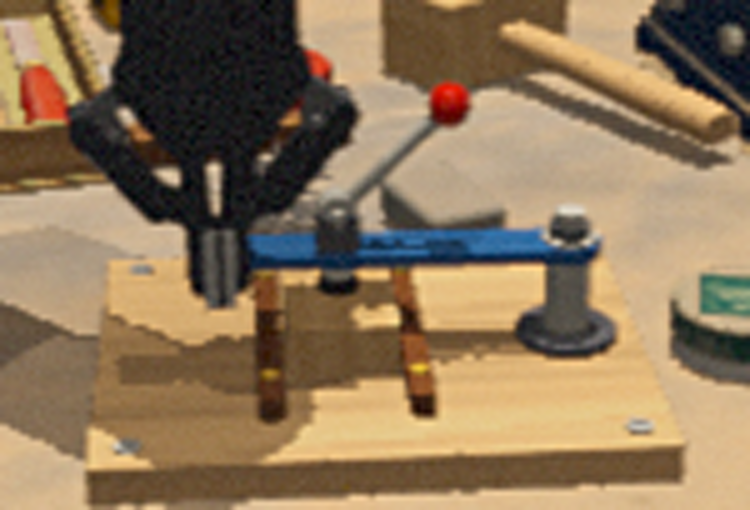

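View pics/scene_z4.png

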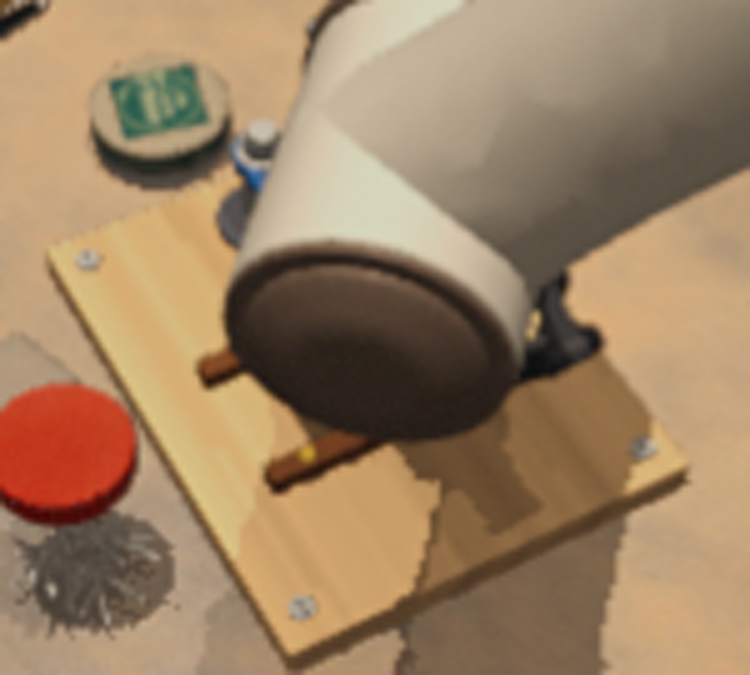

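Run:
```python
from h import *
from path import P,ex,ey
p=arm.get_image("side")
g=lambda x,y,z: np.round(at_z(p,170+x/5-.4,160+y/5-.4,z),1)
print("foot bottom",g(338,287,47),"strap near edge x300",g(300,268,60),g(500,263,60),"hub",g(338,205,90),"knob",g(450,103,144))
for s in (1.35,1.4,1.45):
    a=1.4-s;d=-np.cos(a)*ex-np.sin(a)*ey;n=np.sin(a)*ex-np.cos(a)*ey;print(s,P+105*d,P+13*n+120*d,P+13*n+50*d,P+70*d)
```

```text
foot bottom [541.1 235.1  47. ] strap near edge x300 [523.4 231.1  60. ] [612.7 220.   60. ] hub [540.7 229.9  90. ] knob [585.8 206.9 144. ]
1.35 [539.6365229  231.95267891] [523.99331355 219.73425016] [593.90229828 216.16579755] [574.59101527 230.16845261]
1.4 [540.03509739 237.18697893] [523.80077106 225.76565464] [593.44403946 218.70766869] [574.85673159 233.65798595]
1.45 [540.69477973 242.39481701] [523.90991377 231.79914455] [593.11339396 221.26926654] [575.29651982 237.12987801]
```

Emit:
play_rows(
  moves=[
    [[0,0.02,0],0,1],
    [[0,0.02,0],0,1],
    [[0,-0.04,0],0,1],
    [[0,-0.08,0.05],0,1],
    [[0,-0.08,0.2],0,1],
    [[0,-0.08,0.4],0,1],
    [[0,0.0,0.55],0,1],
    [[0.05,0.2,0.55],0,1],
    [[0.12,0.4,0.55],0,1],
    [[0.18,0.4,0.55],0,1],
    [[0.18,0.4,0.55],0,1],
  ],
)

```text
clock: 8.8
position: [539.9, 337.4, 391.3]
ee_rot: [-0.707, 0.707, -0.0, 0.001]
contact_force: [-0.0, -1.1, -0.2]
gripper_width: 0.3
```

Run:
```python
from h import *
from path import P,ex,ey
import pickle
s=arm.read_state();print(s["clock"],s["position"],s["contact_force"])
for n in ["wrist","side"]:
    p=arm.get_image(n);save(p,n+"5");pickle.dump(p,open(n+"5.pkl","wb"))
```

```text
8.8 [539.91023583 337.36852664 391.27527696] [-0.00686222 -1.14096931 -0.1582413 ]
```

View pics/wrist5.png

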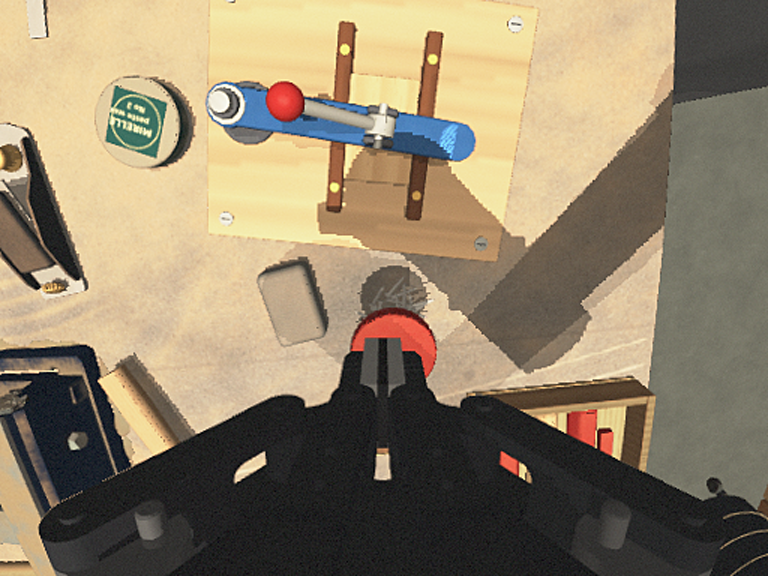

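View pics/side5.png

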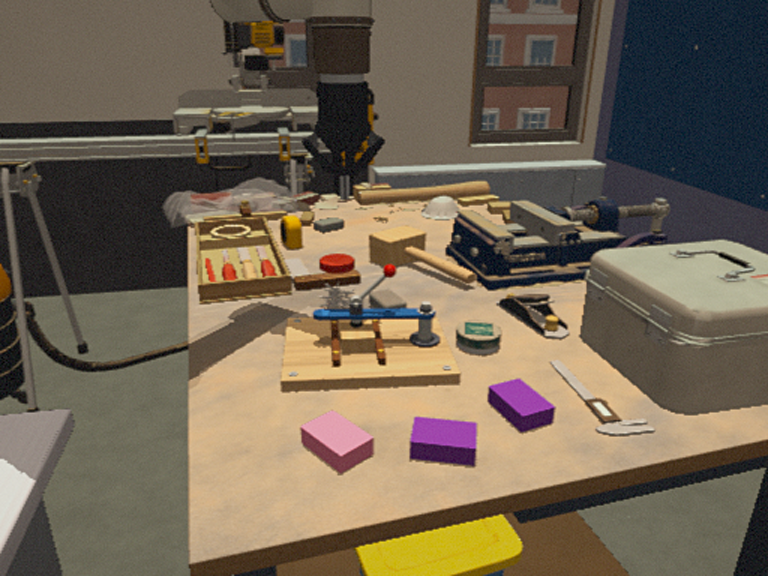

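From above, the strap lies across the block, which shows at (350–418, 75–183). The lever is up with the red knob at (286,102), and the strap tip is at (470,140). I'll zoom in to measure.

Run:
```python
from h import *
import pickle
p=pickle.load(open("wrist5.pkl","rb"))
c=p["pixels"][10:160,130:330,::-1];cv2.imwrite("pics/w5z.png",cv2.resize(c,None,fx=4,fy=4,interpolation=cv2.INTER_CUBIC))
```

```text
(no output)
```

View pics/w5z.png

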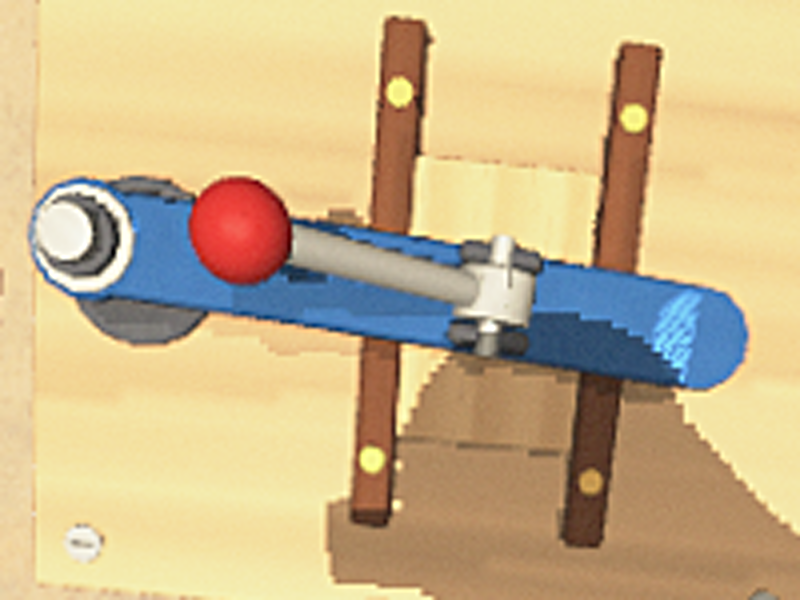

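Run:
```python
from h import *
from path import P,ex,ey
import pickle
p=pickle.load(open("wrist5.pkl","rb"))
g=lambda x,y,z: at_z(p,130+x/4-.4,10+y/4-.4,z)[:2]
J=lambda q:(np.round(q,1).tolist(),np.round([(q-P)@ex,(q-P)@ey],1).tolist())
bc=[g(*c,43) for c in [(415,155),(600,172),(400,438),(577,455)]]
print("block",[J(b) for b in bc],J(np.mean(bc,0)))
fb=[g(*c,30) for c in [(399,91),(633,118),(372,460),(590,482)]]
print("brass",[J(b) for b in fb],J(np.mean(fb,0)))
print("bolt",J(g(62,230,82)),"washer",J(g(85,236,68)))
e=[(g(300,222,68)+g(285,328,68))/2,(g(580,268,68)+g(565,370,68))/2]
print("strap mid",[J(q) for q in e],"tip",J(g(748,340,68)))
d=e[1]-e[0];print("angle",np.arctan2(-(d@ey),-(d@ex)),"hub",J(g(497,292,95)),"knob",J(g(240,231,145)))
s=arm.get_image("side")
for t in ["lever_knob","strap"]: print(t,[(np.round(x["centre"],0).tolist(),round(x["conf"],2)) for x in arm.look_for(t,s)])
```

```text
block [([563.1, 200.2], [-78.3, -34.5]), ([513.6, 204.5], [-128.0, -35.2]), ([568.8, 274.4], [-80.2, 39.9]), ([518.7, 279.2], [-130.5, 39.6])] ([541.0, 239.6], [-104.3, 2.5])
brass [([568.1, 180.9], [-71.4, -53.2]), ([503.6, 187.9], [-136.3, -52.7]), ([578.4, 281.0], [-71.3, 47.5]), ([513.8, 287.6], [-136.2, 47.5])] ([541.0, 234.3], [-103.8, -2.7])
bolt ([645.5, 223.5], [1.3, -3.0]) washer ([645.0, 223.0], [0.8, -3.6])
strap mid [([592.8, 233.4], [-52.2, 1.5]), ([522.0, 244.4], [-123.6, 5.3])] tip ([477.1, 249.1], [-168.9, 5.5])
angle -0.05293284341481691 hub ([541.1, 240.3], [-104.3, 3.2]) knob ([588.3, 234.0], [-56.7, 1.7])
lever_knob [([573.0, 232.0, 118.0], 0.73)]
strap [([564.0, 228.0, 72.0], 0.81)]
```

Run:
```python
from h import *
from path import P,ex,ey
import pickle
w=pickle.load(open("wrist5.pkl","rb"));s=pickle.load(open("side5.pkl","rb"))
def red(p,x0,y0,x1,y1):
    c=p["pixels"][y0:y1,x0:x1].astype(int);m=(c[...,0]>110)&(c[...,1]<70)&(c[...,2]<80)
    v,u=np.nonzero(m);print(len(u),u.min()+x0,u.max()+x0,v.min()+y0,v.max()+y0);return (u.min()+u.max())/2+x0,(v.min()+v.max())/2+y0
a=red(w,170,45,210,85);b=red(s,250,170,270,190);print(a,b)
o1,d1=np.array(w["xyz"]),ray(w,*a);o2,d2=np.array(s["xyz"]),ray(s,*b)
A=np.stack([d1,-d2],1);t=np.linalg.lstsq(A,o2-o1,rcond=None)[0]
q1,q2=o1+d1*t[0],o2+d2*t[1];q=(q1+q2)/2;print(q1,q2,"r",(q[:2]-P)@ex,(q[:2]-P)@ey)
```

```text
461 177 201 55 80
40 256 263 176 181
(np.float64(189.0), np.float64(67.5)) (np.float64(259.5), np.float64(178.5))
[590.36987864 233.03673747 137.61084004] [591.23356329 232.92850293 137.82184785] r -54.06817290986943 0.9357833224354036
```

Emit:
play_rows(
  moves=[
    [[0.06,-0.15,0],0,1],
    [[0.16,-0.3,-0.02],0,1],
    [[0.165,-0.345,-0.05],0,1],
    [[0.165,-0.345,-0.12],0,1],
    [[0.165,-0.345,-0.18],0,1],
    [[0.165,-0.345,-0.18],0,1],
    [[0.165,-0.345,-0.18],0,1],
  ],
)

```text
clock: 9.93
position: [588.2, 233.7, 338.8]
ee_rot: [0.707, -0.707, 0.001, -0.001]
contact_force: [-0.7, -0.2, -0.2]
gripper_width: 0.4
```

Run:
```python
from h import *
s=arm.read_state();print(s["clock"],s["position"],s["contact_force"])
for n,(x0,y0,x1,y1) in {"side":(190,130,320,240)}.items():
    p=arm.get_image(n)
    c=p["pixels"][y0:y1,x0:x1,::-1];cv2.imwrite(f"pics/{n}_z6.png",cv2.resize(c,None,fx=5,fy=5,interpolation=cv2.INTER_CUBIC))
```

```text
9.925 [588.21044193 233.65404823 338.84306588] [-0.71502606 -0.15629958 -0.18476902]
```

View pics/side_z6.png

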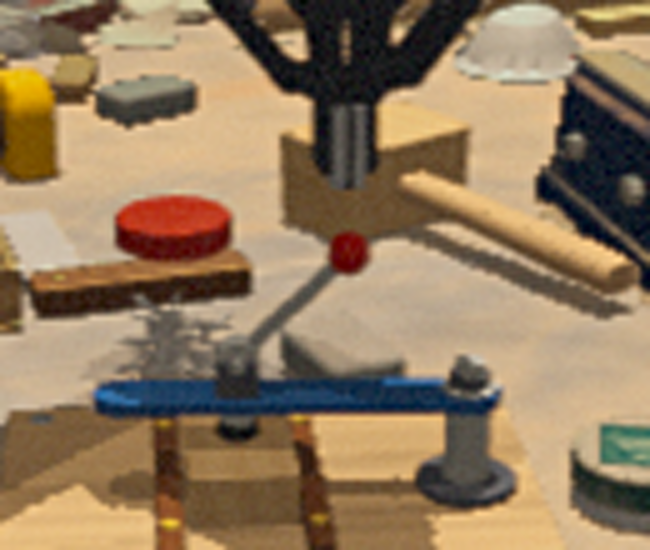

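The fingertip (350,185) is directly above the knob (348,253). Next I'll push along the arc.

Emit:
play_rows(
  moves=[
    [[0,0,-0.04],0,1],
    [[0,0,-0.07],0,1],
    [[0.016,-0.003,-0.088],0,1],
    [[0.032,-0.005,-0.106],0,1],
    [[0.042,-0.007,-0.124],0,1],
    [[0.052,-0.008,-0.141],0,1],
    [[0.06,-0.009,-0.16],0,1],
    [[0.066,-0.01,-0.18],0,1],
    [[0.066,-0.01,-0.18],0,1],
  ],
)

```text
clock: 11.1
position: [608.0, 230.7, 284.2]
ee_rot: [0.707, -0.707, 0.0, -0.001]
contact_force: [1.1, -0.4, 1.1]
gripper_width: 0.1
```

Run:
```python
from h import *
s=arm.read_state();print(s["clock"],s["position"],s["contact_force"])
for n,(x0,y0,x1,y1) in {"side":(190,130,320,240)}.items():
    p=arm.get_image(n)
    c=p["pixels"][y0:y1,x0:x1,::-1];cv2.imwrite(f"pics/{n}_z7.png",cv2.resize(c,None,fx=5,fy=5,interpolation=cv2.INTER_CUBIC))
```

```text
11.1 [607.97205986 230.69858637 284.24031414] [ 1.13738455 -0.39458666  1.10061566]
```

View pics/side_z7.png

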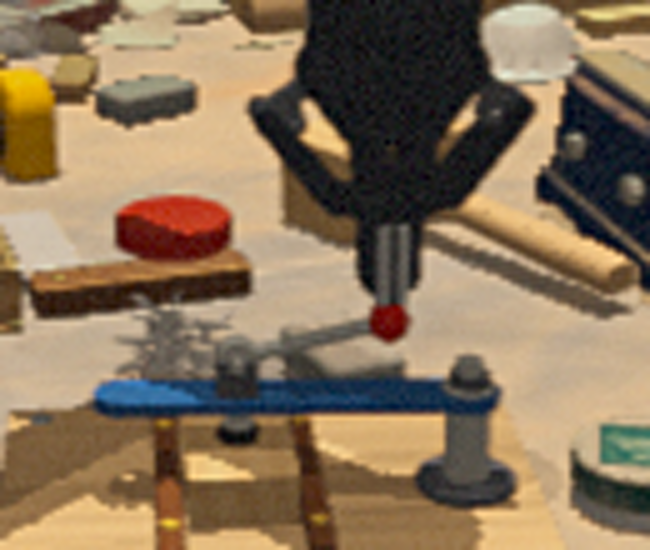

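Emit:
play_rows(
  moves=[
    [[0.003,0,-0.015],0,1],
    [[0.005,0,-0.03],0,1],
    [[0.007,0,-0.045],0,1],
    [[0.007,0,-0.057],0,1],
    [[0.007,0,-0.06],0,1],
    [[0.007,0,-0.06],0,1],
  ],
)

```text
clock: 11.9
position: [609.9, 230.8, 267.1]
ee_rot: [0.707, -0.707, 0.0, -0.001]
contact_force: [0.5, -0.4, 5.4]
gripper_width: -0.2
```

Run:
```python
from h import *
s=arm.read_state();print(s["clock"],s["position"],s["contact_force"])
for n,(x0,y0,x1,y1) in {"side":(190,130,320,240)}.items():
    p=arm.get_image(n)
    c=p["pixels"][y0:y1,x0:x1,::-1];cv2.imwrite(f"pics/{n}_z8.png",cv2.resize(c,None,fx=5,fy=5,interpolation=cv2.INTER_CUBIC))
```

```text
11.9 [609.87714847 230.79503176 267.05487697] [ 0.49882993 -0.40579481  5.40256321]
```

View pics/side_z8.png

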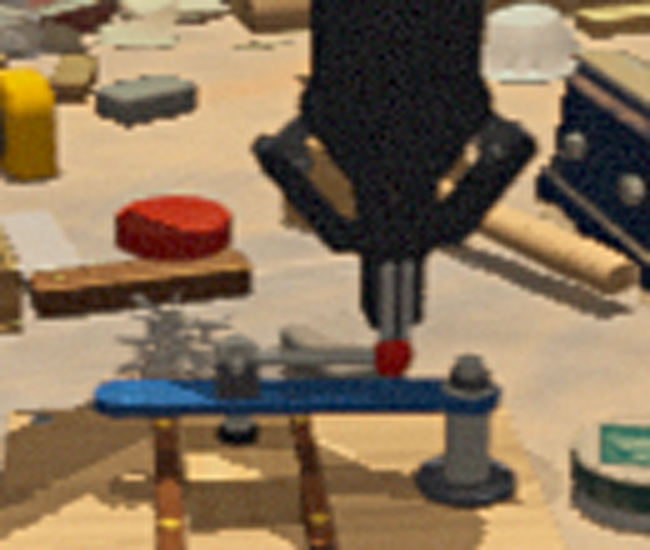

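The lever looks level now. I'll press on a little to confirm the hard stop by force.

Emit:
play_rows(
  moves=[
    [[0,0,-0.005],0,1],
    [[0,0,-0.01],0,1],
    [[0,0,-0.01],0,1],
    [[0,0,-0.01],0,1],
  ],
)

```text
clock: 12.45
position: [609.8, 230.8, 266.7]
ee_rot: [0.708, -0.707, 0.001, -0.002]
contact_force: [-2.4, -1.2, 12.7]
gripper_width: 0.0
```

The tool moved 0.4 mm for a 3 mm command and the force rose to 12.7 N, so it is on the hard stop. I'll retreat straight up and check.

Emit:
play_rows(
  moves=[
    [[0,0,0.02],0,1],
    [[0,0,0.1],0,1],
    [[0,0,0.25],0,1],
    [[0,0.05,0.4],0,1],
    [[-0.1,0.2,0.42],0,1],
    [[-0.23,0.35,0.42],0,1],
    [[-0.23,0.35,0.42],0,1],
    [[-0.23,0.35,0.42],0,1],
  ],
)

```text
clock: 13.45
position: [540.3, 336.0, 391.8]
ee_rot: [0.708, -0.706, 0.0, -0.001]
contact_force: [0.4, 0.5, -1.3]
gripper_width: -0.2
```

Run:
```python
from h import *
s=arm.read_state();print(s["clock"],s["position"],s["contact_force"])
p=arm.get_image("wrist")
import pickle;pickle.dump(p,open("w9.pkl","wb"))
c=p["pixels"][0:170,100:330,::-1];cv2.imwrite("pics/w9z.png",cv2.resize(c,None,fx=3.4,fy=3.4,interpolation=cv2.INTER_CUBIC))
p=arm.get_image("side")
c=p["pixels"][130:240,170:320,::-1];cv2.imwrite("pics/s9z.png",cv2.resize(c,None,fx=5,fy=5,interpolation=cv2.INTER_CUBIC))
for t in ["jar","pad","tin"]:print(t,[(np.round(x["centre"],0).tolist(),round(x["conf"],2)) for x in arm.look_for(t,p)])
```

```text
13.45 [540.34584035 336.02059537 391.80445949] [ 0.39766037  0.50645396 -1.33641826]
jar [([530.0, 383.0, 86.0], 0.63)]
pad [([588.0, 231.0, 91.0], 0.55), ([614.0, 388.0, 26.0], 0.44)]
tin [([726.0, 210.0, 29.0], 0.78), ([561.0, 230.0, 68.0], 0.49)]
```

View pics/w9z.png

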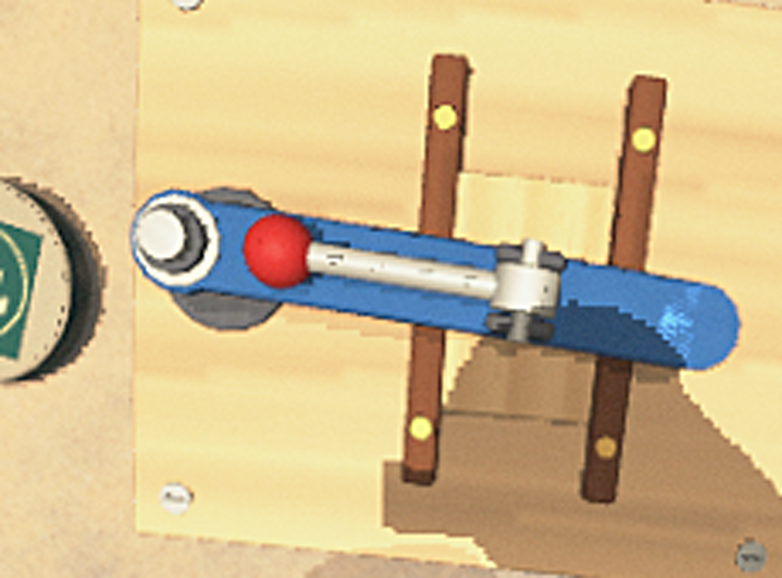

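View pics/s9z.png

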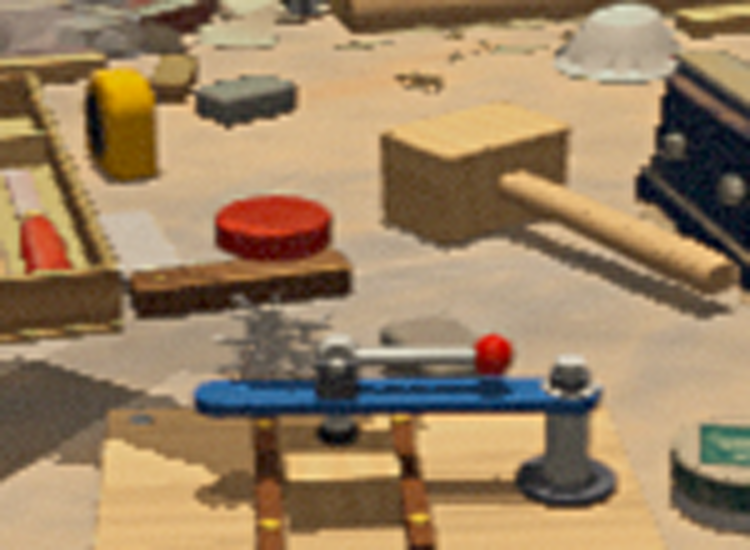

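The lever is level and stayed down, and the strap still lies across the block. One last check of the block and foot positions, then I hand in.

Run:
```python
from h import *
import pickle
p=pickle.load(open("w9.pkl","rb"))
g=lambda x,y,z: at_z(p,100+x/3.4-.4,y/3.4-.4,z)[:2]
b=np.mean([g(*c,43) for c in [(460,173),(613,187),(442,411),(588,423)]],0);h=g(527,287,95)
print("block",b,"hub",h,"dist",np.linalg.norm(b-h))
print(arm.job_done())
```

```text
block [541.75253503 239.75433952] hub [541.20706574 240.14285281] dist 0.669685986959161
the job is handed in; nothing more can be done
None
```

The block is clamped and the job is handed in, at about 13.5 s of the 54 s allowed. No verdict was reported.

**What I did:** With the gripper shut, I pushed the strap's side edge round until its foot was over the middle of the block (joint about 1.45 rad). I checked that from above, then pushed the red knob down along its arc. I stopped at the hard stop, where the force rose to about 13 N and the tool stopped moving. I then pulled clear, so the robot touches nothing.

**Last checks:**
- **Lever:** it looks level in the side view and stayed down after I let go.
- **Foot:** the lever's pin, which sits above the foot, is about 1 mm from the block's middle seen from above.
- **Block:** its middle is within about 1 mm of where it was just before I pushed the lever, as seen by the wrist camera. My first measurement, from the other two cameras, was about 2 mm away, which is within calibration error.
- **Jar, pad and tin:** nothing went near them. The detector put the jar where it was. The tin came out about 12–22 mm from its earlier readings, but those were from other cameras. The pad's top hit was false (it landed on the clamp), and its second hit was up to 20 mm from its earlier readings. I therefore have no exact positions for the pad and tin.

**Not confirmed:**
- **Foot force on the block:** I could not measure it.
- **Lever angle before the push:** it measured about 0.2–0.3 rad down rather than 0. I did not find out whether it started there or the gripper nudged it. It was below the 0.5 rad limit.

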